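Hold a bonded pin down in the lever press

TASK

The steel pin in the cream resin block has just been bonded in: set the block in the nest on the press's drawn-out loading slide with the pin up, let go of it, and push the slide fully home under the ram. Then pull the side lever down until the sprung foot bears on the pin and is pushed 6 mm up into the ram (its green ring about half swallowed), never as far as swallowing the red ring. Finish while still holding the lever there; leave the blue block and the other loose things alone.

Things in the scene. Friction and masses are not known exactly. Their poses are not given: they have to be found in the camera images.
- press: green bench lever press, fixed to the bench, base 290 x 130 x 20 mm, head 90 mm wide from z = 138 to 253 mm with its front face at x = -38 mm; origin on the bench under the ram axis, x points to the back of the press (the operator and the loading slide are on -x), y to the operator's left, z up. The lever pivots about the press x axis at y = +30 mm, z = 190 mm; bar and hub lie at x = -46 to -64 mm
- press_slide (a joint): travel of the aluminium loading slide along the press x axis, m: 0 drawn out (towards the operator), 0.14 home against the stop, nest right under the ram; it stays where it is left (friction 3 N). It starts at 0 to 0.02
- nest (a point): centre of the flat floor of the nest on the loading slide, 42 mm above the bench; axes as the press. The nest is 55 mm long (x) and 35 mm wide (y) inside, bounded by four dark corner pieces 8 mm high whose inner edges slope open to 62 x 42 mm at the top, with open gaps between the corners
- slide_knob (a point): centre of the flat front face of the black pull knob (26 mm across, 18 mm deep) on the slide's front stalk, 100 mm in front of the nest centre, 38 mm above the bench; axes as the press; push it along press +x
- press_lever (a joint): angle of the press lever about the press x axis, rad: 0 raised (bar 33 degrees above level, pointing to press -y), grows as the lever is pulled down, end stop 1.15. A spring lifts it back when let go; with the foot on the pin about 5 N at the grip holds it. Each radian lowers the ram by 24 mm; with the block in the nest the foot meets the pin at about 0.67 rad
- lever_grip (a point): centre of the black round grip on the lever's end, 26 mm across and 75 mm long, lying level along the press x axis, 220 mm from the pivot axis and at x = -95 mm in the press frame; its free end points to the operator and it turns freely on its spindle
- press_foot (a joint): how far the sprung foot is pushed up into the ram, m: 0 fully out, end stop 0.012; spring 2.5 N/mm with 5 N preload (20 N at 0.006). On its 17 mm stem the 4 mm green ring is swallowed by the ram between 0.004 and 0.008, the 2.5 mm red ring below it between 0.008 and 0.0105
- foot_face (a point): centre of the underside of the foot, a dark disc 24 mm across; 86 mm above the bench when the lever is up
- cream_block: cream resin block, 30 x 50 x 12 mm, with a grey steel pin 16 mm across standing 16 mm out of the middle of its top (28 mm high in all), 35 to 70 g, loose on the bench; origin at the centre of its underside, z up (its sides stand 12 degrees off this frame's axes: see cream_pin)
- cream_pin (a point): centre of the top of the cream block's pin, 28 mm above the block's underside; x lies along the block's 30 mm width, y along its 50 mm length, z up. The block goes into the nest with its length along the press x axis, either way round; pick it by the pin or across its width
- blue_block: blue-grey resin block with a like pin, 50 x 30 x 12 mm (28 mm high in all), loose; origin at the centre of its underside; leave it alone
- ply_offcut: loose plywood block, 57 x 54 x 44 mm, a bystander; origin at the centre of its underside
- tape_roll: loose yellow tape roll, 55 mm across, 20 mm high, a bystander; origin at the centre of its underside
- yellow_cup: loose yellow plastic tub, 76 x 84 x 46 mm, a bystander; origin at the centre of its underside
Things that resemble listed ones, but are neither listed nor needed, are in the scene too. What is shaped like the cream_block but pink or purple is not meant.

How it is judged (in metres and radians):
On the way, in this order (a step that is already met when the one before it is completed fails the run):
1. the cream block sits flat in the nest of the slide, pin up, and is let go (horizontal distance between cream_block and nest below 0.006 m and z of cream_block in the frame of nest between -0.003 and 0.003 m and angle between cream_block's own z axis and vertical below 0.06 rad and angle between the y axis of cream_pin and the x axis of nest, either way round below 0.2 rad and contact force between the fingers and cream_block below 0.1 N), for 0.2 s.
2. the slide is home under the ram with the block in its nest (value of joint press_slide above 0.136 m and horizontal distance between cream_block and nest below 0.006 m and z of cream_block in the frame of nest below 0.003 m), for 0.2 s.
At the end, for the whole second after the job is handed in: The slide is home (within 4 mm of its stop), the cream block lies flat in the nest (within 6 mm of its centre) under the foot, and through the last second the robot is on the lever grip and keeps the sprung foot pushed in between 4 and 8 mm (all of step 2 and value of joint press_foot between 0.004 and 0.008 m and angle between cream_block's own z axis and vertical below 0.06 rad and angle between the y axis of cream_pin and the x axis of nest, either way round below 0.2 rad and contact force between any of the fingers, the arm and press above 1 N and distance between the grasp point and lever_grip below 0.08 m); the arm keeps its last pose, push and grip.
It fails at once if the foot is driven past the red ring (more than 10.5 mm) (value of joint press_foot above 0.0105 m).
It fails at once if the blue block or another loose thing is shifted by more than 20 mm (distance of any of blue_block, ply_offcut, tape_roll, yellow_cup from where it was at the start of the episode above 0.02 m).
It also fails if it takes over 72 s, if anything falls off the work surface, if the arm or the gripper's body presses on something with over 40 N, if the wrist force passes 120 N, or if a joint passes its speed limit or range.

ROBOT

A 6-joint arm with a two-finger parallel gripper is mounted at the origin on a cart in front of the work surface, level with it; the furniture and walls round the work are solid. World frame = base frame: x ahead of the robot, y to its left, z up, the work surface at z = 0. Lengths are in m, angles in degrees, forces in N, time in s.
With the tool pointing down it reaches from about 0.3 to 0.75 m from the base axis. Payload 8.5 kg.
Tool frame: the origin (TCP) lies at the very end of the fingers, on their centre line; the grasp point (between the pads) lies 19 mm behind it (env.hold_point_z is the distance from the TCP to the grasp point, in m); z points along the fingers, y is the line along which they close (so a half turn about z gives the same grasp; the last joint's range is limited). The gripper opens to 85 mm and grips with 20 to 120 N. Pads are 22 mm wide; open, the fingers measure 114 mm over their backs; the gripper's body (76 mm by 85 mm) begins 54 mm behind the grasp point. The pads swing forward as they close: fully open they stand 13 mm farther back than shut.
Start: joints at [-83.554, 21.807, 74.336, -0, 83.858, -12.336], TCP at [0.177, -0.521, 0.231] pointing down, gripper open.
Joint ranges: [-178.18, 178.18], [-50.72, 133.34], [12.68, 142.11], [-81.47, 261.47], [9.98, 163.14], [-165.26, 165.26]. Speed limits (degrees/s): [136.94, 136.94, 180, 180, 180, 180].

INTERFACE

Orientations are given as a 3x3 rotation matrix whose columns are the frame's x, y, z axes.
In Python, from rig import env, optics gives the robot as it stands.
- The arm moves only by the shell command python3 -m jog 'ROWS' [OPENING] [FORCE]. ROWS is JSON, a list of rows, each an object with "linear": the shift along the tool's x, y, z in units of 40 mm (1.0 is 40 mm), a list of three; "roll": the turn about the tool's z in units of 5 degrees (1.0 is 5 degrees). A call has 1 to 12 rows; each row shifts and turns the commanded pose from where the row before left it, along the tool's axes as they then stand; what a row does not reach is not made up. A row lasts 1/12 s, in which the tool goes at most 41.7 mm and 7.16 degrees, less where a joint would pass 70% of its speed; a pose out of reach is approached as far as the arm can. A call is refused whole if a number of a shift passes 1 or a number of a turn 1, either way. A call with a gripper value outside its range is refused whole. OPENING is the opening, from -1 (shut) to 1 (fully open), set as the call begins (- or left out, the last holds). The fingers move at their own pace and stop on an object; FORCE is the grip in N (left out, the last holds). Time passes only in rows, so rows that do not move let the fingers close. It gives the time, the measured TCP pose, the force, the opening and the grip force at its end, in the units of the state.
- env.observe(): the state, without advancing time (a new reading comes with each control period).
- optics.get_image(name): name is "scene" or "top"; returns the picture (480x640x3 uint8, red, green, blue); there is no depth.
- optics.calibration(name): a dict with "fov_y" (degrees; the focal length in pixels is half the picture's height over the tangent of half this angle, whatever the lens; pixels are square), "cx", "cy" (the principal point, pixels), "D" ([k1, k2, p1, p2, k3] as OpenCV has them; the pictures are not rectified), "T" (4x4, takes a point from camera to world coordinates). Camera axes: x right, y down, z forward; pixel columns grow to the right and rows downward; lengths in m; the calibration is good to about 2 mm. A picture is of the moment at which its call begins. calibration takes no time and is no camera call.
- env.close_job(): hands the job in; it is judged then, once.
The state is a dict: "time_s": time; "q": joint angles; "qvel": joint speeds; "joint_efforts": joint torques, N m; "position": TCP position; "tool_rot": TCP orientation; "ft_force": force on the tool from outside, world axes, zero at the start; "wrist_torque": the same for the moment, N m; "grip_width": finger opening in m; "gripper_force": force on a finger pad.
Only numpy, scipy, OpenCV 4.12 (cv2) and the standard library are available. Lean on these libraries where they do the work, as an engineer would, in place of code of your own. Each camera call takes 0.05 s, during which the arm holds its last target. There are 200 camera calls.

## Working session

There is one attempt and no reset: what is moved stays moved. The work goes in short steps, Python scripts to look and compute and a shell command to move; the robot and the scene stay as the last step left them, time stands still between calls to the robot, and variables do not carry over. Pictures are saved under pics/ and viewed, at most 10 in all, crops included, and the job is handed in when it is done.

```bash
mkdir -p pics; python3 - <<'E'
from rig import env, optics
import cv2, numpy as np
for n in ("scene","top"):
    im=optics.get_image(n); cv2.imwrite(f"pics/{n}0.png",im[:,:,::-1])
    c=optics.calibration(n); print(n,c["fov_y"],c["cx"],c["cy"],c["D"]); print(np.round(c["T"],4))
s=env.observe(); print(s["time_s"],s["position"],np.round(s["tool_rot"],3),s["grip_width"],env.hold_point_z)
E
```

```text
scene 45.79808116059614 321.02894881600326 235.02726128750624 [-0.05356942  0.          0.          0.          0.        ]
[[-0.4662 -0.5631  0.6824 -0.5955]
 [-0.8846  0.3098 -0.3487  0.5949]
 [-0.015  -0.7661 -0.6425  1.275 ]
 [ 0.      0.      0.      1.    ]]
top 44.6883103684882 324.9102395355324 239.12746824066406 [-0.04493086  0.          0.          0.          0.        ]
[[ 0.0201 -0.9932  0.1145  0.3797]
 [-0.9998 -0.0197  0.0045 -0.0286]
 [-0.0022 -0.1146 -0.9934  1.7097]
 [ 0.      0.      0.      1.    ]]
0.1 [ 0.17706962 -0.52045561  0.23080063] [[ 0.947  0.322 -0.   ]
 [ 0.322 -0.947  0.001]
 [ 0.    -0.001 -1.   ]] 0.0853561669534222 0.0187
```

View pics/scene0.png

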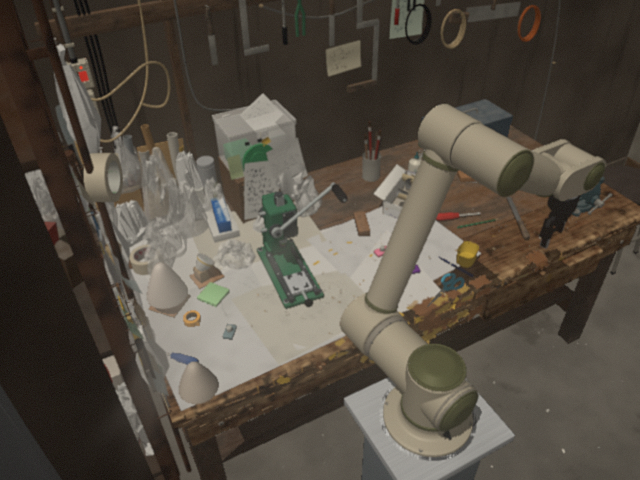

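View pics/top0.png

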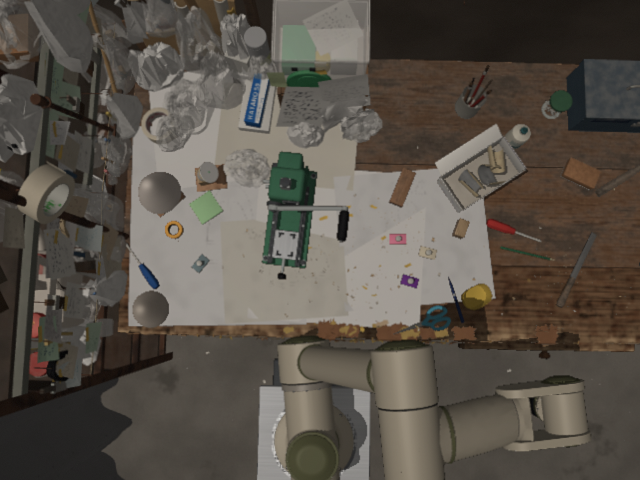

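The top view shows the cream block near (428,252), with the pink one at (398,239) and the purple one at (410,281). The press runs (292,155) to (285,270), with the slide nest near (285,245), the knob near (282,275) and the grip near (343,225). Next I'll zoom in on both views.

```bash
cat > h.py <<'E'
import cv2, numpy as np
from rig import env, optics
def K(n):
    c=optics.calibration(n); f=240/np.tan(np.radians(c["fov_y"]/2))
    return np.array([[f,0,c["cx"]],[0,f,c["cy"]],[0,0,1]]),np.array(c["D"]),np.array(c["T"])
def ray(n,uv):
    k,D,T=K(n); p=cv2.undistortPoints(np.array([[uv]],float),k,D)[0,0]
    return T[:3,3],T[:3,:3]@np.array([p[0],p[1],1])
def onz(n,uv,z):
    o,d=ray(n,uv); return o+d*(z-o[2])/d[2]
def tri(a,b):
    (o1,d1),(o2,d2)=ray("top",a),ray("scene",b)
    s=np.linalg.lstsq(np.c_[d1,-d2],o2-o1,rcond=None)[0]
    p,q=o1+d1*s[0],o2+d2*s[1]; return (p+q)/2,np.linalg.norm(p-q)
def proj(n,P):
    k,D,T=K(n); Ti=np.linalg.inv(T)
    return cv2.projectPoints(np.atleast_2d(np.array(P,float)),cv2.Rodrigues(Ti[:3,:3])[0],Ti[:3,3],k,D)[0][:,0]
def crop(im,x,y,w,h,s):
    return cv2.resize(im[y:y+h,x:x+w],None,fx=s,fy=s,interpolation=cv2.INTER_CUBIC)
E
python3 - <<'E'
from h import *
t=cv2.imread("pics/top0.png"); s=cv2.imread("pics/scene0.png")
a=crop(t,255,145,100,150,4); b=crop(t,380,225,100,75,4); 
c=crop(s,230,170,150,150,4)
A=np.zeros((600,800,3),np.uint8); A[:,:400]=a; A[:300,400:]=b
# cream contour
hsv=cv2.cvtColor(t,cv2.COLOR_BGR2HSV); print(hsv[246:258:2,420:438:2].tolist())
cv2.imwrite("pics/z1.png",A); cv2.imwrite("pics/z2.png",c)
E
```

```text
[[[18, 38, 133], [17, 39, 152], [18, 30, 146], [15, 21, 147], [14, 18, 152], [15, 17, 151], [18, 17, 151], [16, 19, 151], [16, 18, 152]], [[19, 46, 149], [19, 55, 158], [19, 56, 155], [19, 55, 153], [19, 55, 140], [17, 35, 140], [17, 29, 141], [16, 19, 145], [16, 19, 151]], [[19, 56, 149], [19, 54, 160], [19, 55, 158], [20, 45, 129], [19, 31, 132], [18, 34, 111], [19, 57, 139], [18, 56, 142], [18, 51, 124]], [[20, 56, 160], [19, 54, 160], [19, 55, 157], [21, 30, 138], [21, 26, 139], [19, 23, 123], [19, 52, 107], [18, 55, 143], [18, 38, 133]], [[20, 56, 160], [19, 54, 161], [19, 55, 161], [18, 43, 120], [20, 29, 130], [20, 40, 126], [20, 54, 138], [18, 55, 144], [18, 26, 148]], [[17, 34, 137], [19, 49, 141], [19, 53, 144], [19, 56, 156], [19, 54, 155], [19, 54, 152], [19, 54, 147], [18, 56, 142], [18, 22, 139]]]
```

View pics/z1.png

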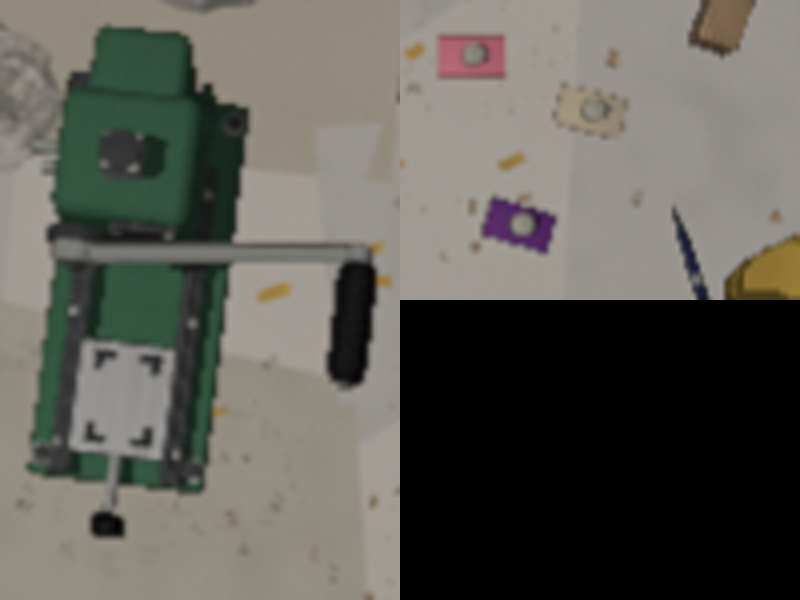

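View pics/z2.png

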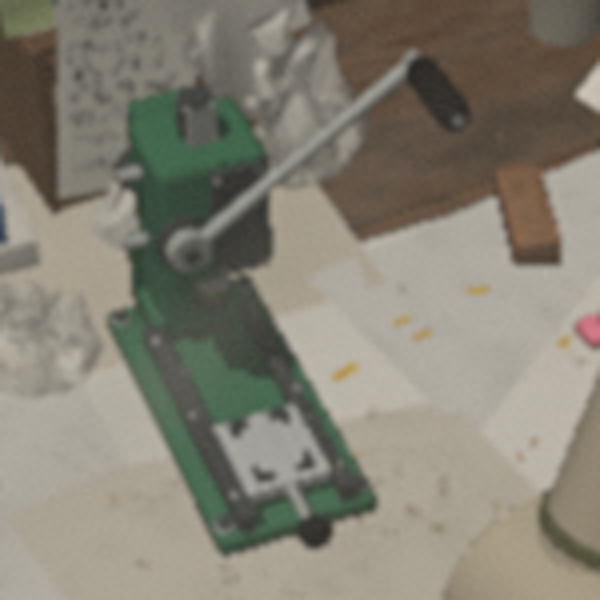

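The nest's four dark corners lie around crop (123,399), the knob is at (107,524), and the grip runs (352,255) to (346,383). The cream pin is at crop (595,108). Now I'll compute positions.

```bash
python3 - <<'E'
from h import *
t=cv2.imread("pics/top0.png"); hsv=cv2.cvtColor(t,cv2.COLOR_BGR2HSV)
# cream: saturation mask in window
def comps(m,x,y,w,h,amin,f=1):
    r=cv2.resize(m[y:y+h,x:x+w].astype(np.uint8)*255,None,fx=4,fy=4,interpolation=cv2.INTER_CUBIC)>127
    cs,_=cv2.findContours(r.astype(np.uint8),cv2.RETR_EXTERNAL,cv2.CHAIN_APPROX_NONE)
    return [(c.reshape(-1,2)+.5)/4-.5+[x,y] for c in cs if cv2.contourArea(c)>amin*16]
for nm,(x,y,w,h) in dict(cream=(414,240,28,24)).items():
    m=(hsv[:,:,1]>40)
    for c in comps(m,x,y,w,h,40):
        P=np.array([onz("top",p,.012)[:2] for p in c]).astype(np.float32)
        r=cv2.minAreaRect(P); print(nm,r)
        print(np.round(cv2.boxPoints(r),4).tolist())
P=onz("top",(380+195/4-.4,225+27-.4),.028); print("cream pin",P)
v=hsv[:,:,2]; print('corner v'); 
m=(v<75)
for c in comps(m,274,228,26,32,1.5):
    print("dark",np.round(c.mean(0),2),np.round(onz("top",c.mean(0),.050),4), cv2.contourArea((c*16).astype(np.int32))/256)
for c in comps(m,270,266,24,16,10): 
    print("knob",np.round(c.mean(0),2),np.round(onz("top",c.mean(0),.045),4))
for c in comps(m,332,205,20,40,30):
    P=np.array([onz("top",p,.31)[:2] for p in c]).astype(np.float32); print("grip",cv2.minAreaRect(P))
g=((hsv[:,:,0]>60)&(hsv[:,:,0]<95)&(hsv[:,:,1]>80))
pts=[]
for row in range(225,262):
    xs=np.where(g[row,290:325])[0]; pts.append(onz("top",(290+xs.max()+.5,row),.02)[:2])
pts=np.array(pts); l=cv2.fitLine(pts.astype(np.float32),cv2.DIST_HUBER,0,.001,.001).ravel(); print("right edge dir deg",np.degrees(np.arctan2(l[1],l[0])),l)
E
```

```text
cream ((0.5422584414482117, -0.3203203082084656), (0.05170857906341553, 0.03020169585943222), 76.98567962646484)
[[0.5217000246047974, -0.34209999442100525], [0.5511000156402588, -0.3488999903202057], [0.5627999901771545, -0.2985000014305115], [0.5333999991416931, -0.29170000553131104]]
cream pin [ 0.54313336 -0.32109225  0.028     ]
corner v
dark [286.   259.03] [0.5117 0.0887 0.05  ] 2.0
dark [274.31 258.69] [0.512  0.1221 0.05  ] 2.125
dark [290.57 254.18] [0.5258 0.0761 0.05  ] 7.9375
dark [277.89 253.11] [0.5282 0.1123 0.05  ] 5.1875
dark [292.94 235.18] [0.5806 0.0707 0.05  ] 9.1875
dark [280.43 233.82] [0.5838 0.1067 0.05  ] 7.9375
dark [290. 230.] [0.5954 0.0796 0.05  ] 1.9375
dark [298.3  243.97] [0.5556 0.0547 0.05  ] 53.40625
dark [275.53 229.91] [0.5948 0.1211 0.05  ] 12.6875
knob [281.35 275.86] [0.4637 0.101  0.045 ]
grip ((0.5769230127334595, -0.06457245349884033), (0.02487410604953766, 0.08095885068178177), 84.72509002685547)
right edge dir deg -5.793108 [ 0.99489284 -0.10093663  0.5639224   0.03015404]
```

```bash
python3 -m jog '[{"linear":[0,0,0],"roll":-0.97},{"linear":[0,0,0],"roll":-0.97},{"linear":[0,0,0],"roll":-0.97},{"linear":[0,0,0],"roll":-0.97},{"linear":[0,0,0],"roll":-0.97},{"linear":[0,0,0],"roll":-0.97},{"linear":[0,0,0],"roll":-0.97},{"linear":[0,0,0],"roll":-0.97},{"linear":[0,0,0],"roll":-0.97},{"linear":[0,0,0],"roll":-0.97},{"linear":[0,0,0],"roll":-0.97},{"linear":[0,0,0],"roll":-0.97}]' 0.2 30
python3 -m jog '[{"linear":[0.57,0.64,0],"roll":0},{"linear":[0.57,0.64,0],"roll":0},{"linear":[0.57,0.64,0],"roll":0},{"linear":[0.57,0.64,0],"roll":0},{"linear":[0.57,0.64,0],"roll":0},{"linear":[0.57,0.64,0],"roll":0},{"linear":[0.57,0.64,0],"roll":0},{"linear":[0.57,0.64,0],"roll":0},{"linear":[0.57,0.64,0],"roll":0},{"linear":[0.57,0.64,0],"roll":0},{"linear":[0.57,0.64,0],"roll":0},{"linear":[0,0,0],"roll":0}]'
cat >> h.py <<'E'
def togo(x,y,z,ang):
    "remaining move in tool units to target, tool x axis at ang deg"
    s=env.observe(); R=np.array(s["tool_rot"]); p=np.array(s["position"])
    d=R.T@(np.array([x,y,z])-p)/.04
    a=np.degrees(np.arctan2(R[1,0],R[0,0]))
    print("t",s["time_s"],"pos",p.round(4),"ang",round(a,2),"units",d.round(3),"roll",round(((a-ang+180)%360-180)/5,3),"w",round(s["grip_width"],4),"F",np.round(s["ft_force"],1),"q",np.round(s["q"],0))
E
python3 -c "
from h import *
togo(.5427,-.3207,.1,77)"
```

```text
time_s: 1.1
position: [0.1771, -0.5205, 0.231]
tool_rot: [[0.221, 0.975, -0.0], [0.975, -0.221, 0.001], [0.001, -0.0, -1.0]]
ft_force: [0.5, 0.2, 0.0]
grip_width: 0.0508
gripper_force: 0.0
time_s: 2.1
position: [0.5118, -0.3364, 0.2305]
tool_rot: [[0.22, 0.975, 0.001], [0.975, -0.22, 0.002], [0.002, 0.0, -1.0]]
ft_force: [-0.2, -0.3, -0.1]
grip_width: 0.0511
gripper_force: 0.0
t 2.1 pos [ 0.5118 -0.3364  0.2305] ang 77.26 units [0.548 0.666 3.263] roll 0.053 w 0.0511 F [-0.2 -0.3 -0.1] q [-44.  28.  64.   0.  88. -32.]
```

```bash
python3 -m jog '[{"linear":[0.27,0.33,0.5],"roll":0.05},{"linear":[0.27,0.33,0.5],"roll":0},{"linear":[0,0,0.6],"roll":0},{"linear":[0,0,0.6],"roll":0},{"linear":[0,0,0.6],"roll":0},{"linear":[0,0,0.6],"roll":0},{"linear":[0,0,0],"roll":0},{"linear":[0,0,0],"roll":0}]'
python3 -c "
from h import *
togo(.5427,-.3207,.016,77)
im=optics.get_image('scene')[:,:,::-1]
print(proj('scene',[.5427,-.3207,.028]))
cv2.imwrite('pics/s1.png',crop(im,350,200,120,100,5))"
```

```text
time_s: 2.77
position: [0.5381, -0.3246, 0.0947]
tool_rot: [[0.23, 0.973, -0.002], [0.973, -0.23, 0.002], [0.001, -0.002, -1.0]]
ft_force: [0.2, -1.1, 0.6]
grip_width: 0.0508
gripper_force: 0.0
t 2.7667 pos [ 0.5381 -0.3246  0.0947] ang 76.72 units [0.119 0.093 1.968] roll -0.056 w 0.0508 F [ 0.2 -1.1  0.6] q [-42.  36.  72.   0.  71. -29.]
[[410.17930815 244.23931474]]
```

View pics/s1.png

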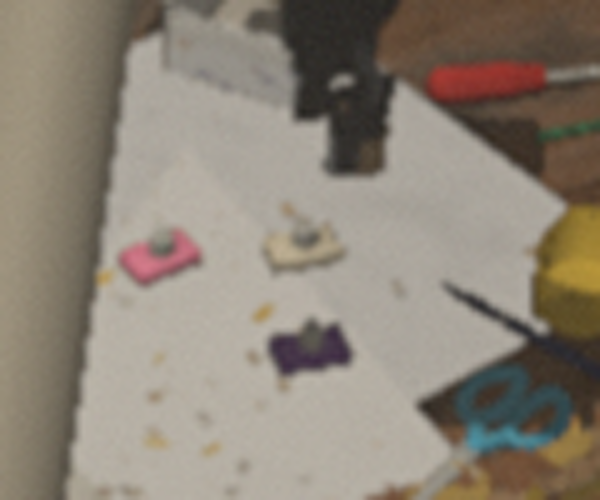

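The scene crop shows the cream block's pin top at about (411,245.5), close to the predicted (410.2,244.2), with the fingers above it. Next I go down and grip.

```bash
python3 -m jog '[{"linear":[0.12,0.07,0.4],"roll":-0.05},{"linear":[0,0,0.5],"roll":0},{"linear":[0,0,0.5],"roll":0},{"linear":[0,0,0.3],"roll":0},{"linear":[0,0,0.24],"roll":0},{"linear":[0,0,0],"roll":0},{"linear":[0,0,0],"roll":0},{"linear":[0,0,0],"roll":0}]'
python3 -c "
from h import *
print(tri((428.35,251.6),(410.8,245.3)))
togo(.5427,-.3207,.016,77)"
```

```text
time_s: 3.48
position: [0.5429, -0.3213, 0.019]
tool_rot: [[0.225, 0.974, 0.002], [0.974, -0.225, -0.001], [-0.001, 0.002, -1.0]]
ft_force: [1.2, -0.9, 0.6]
grip_width: 0.0512
gripper_force: 0.0
(array([ 0.54316843, -0.32295925,  0.0219953 ]), np.float64(0.001969689646026265))
t 3.4833 pos [ 0.5429 -0.3213  0.019 ] ang 76.97 units [ 0.013 -0.009  0.076] roll -0.005 w 0.0512 F [ 1.2 -0.9  0.6] q [-41.  42.  76.   0.  62. -28.]
```

```bash
python3 -m jog '[{"linear":[0,0,0.08],"roll":0},{"linear":[0,0,0],"roll":0}]'
python3 -m jog '[{"linear":[0,0,0],"roll":0},{"linear":[0,0,0],"roll":0},{"linear":[0,0,0],"roll":0},{"linear":[0,0,0],"roll":0},{"linear":[0,0,0],"roll":0},{"linear":[0,0,0],"roll":0},{"linear":[0,0,0],"roll":0},{"linear":[0,0,0],"roll":0},{"linear":[0,0,0],"roll":0},{"linear":[0,0,0],"roll":0}]' -1 40
python3 -m jog '[{"linear":[0,0,-0.5],"roll":0},{"linear":[0,0,-0.5],"roll":0},{"linear":[0,0,-0.5],"roll":0},{"linear":[0,0,-0.5],"roll":0},{"linear":[0,0,-0.5],"roll":0},{"linear":[0,0,-0.5],"roll":0},{"linear":[0,0,0],"roll":0}]'
python3 -c "
from h import *
togo(.39,-.3,.14,-5.6)"
```

```text
time_s: 3.65
position: [0.5425, -0.3208, 0.0149]
tool_rot: [[0.225, 0.974, 0.001], [0.974, -0.225, -0.0], [-0.0, 0.001, -1.0]]
ft_force: [-0.4, 0.9, -0.1]
grip_width: 0.0513
gripper_force: 0.0
time_s: 4.48
position: [0.5425, -0.3208, 0.0148]
tool_rot: [[0.225, 0.974, 0.0], [0.974, -0.225, -0.0], [-0.0, 0.0, -1.0]]
ft_force: [-0.8, 0.5, 5.7]
grip_width: 0.0141
gripper_force: 39.2
time_s: 5.07
position: [0.5435, -0.3216, 0.1381]
tool_rot: [[0.225, 0.974, 0.005], [0.974, -0.225, -0.004], [-0.003, 0.005, -1.0]]
ft_force: [0.3, -0.9, 0.6]
grip_width: 0.0138
gripper_force: 39.0
t 5.0667 pos [ 0.5435 -0.3216  0.1381] ang 76.99 units [-0.338 -3.86  -0.069] roll 16.517 w 0.0138 F [ 0.3 -0.9  0.6] q [-41.  34.  69.   0.  77. -28.]
```

```bash
python3 -m jog '[{"linear":[0,-0.4,0],"roll":0.97},{"linear":[0,-0.4,0],"roll":0},{"linear":[0,-0.5,0],"roll":0},{"linear":[0,-0.6,0],"roll":0},{"linear":[0,-0.6,0],"roll":0},{"linear":[0,-0.6,0],"roll":0},{"linear":[0,-0.5,0],"roll":0},{"linear":[0,-0.3,0],"roll":0.9},{"linear":[0,0,0],"roll":0.9},{"linear":[0,0,0],"roll":0.9},{"linear":[0,0,0],"roll":0.9},{"linear":[0,0,0],"roll":0.9}]'
python3 -m jog '[{"linear":[0,0,0],"roll":0.9},{"linear":[0,0,0],"roll":0.9},{"linear":[0,0,0],"roll":0.9},{"linear":[0,0,0],"roll":0.9},{"linear":[0,0,0],"roll":0.9},{"linear":[0,0,0],"roll":0.9},{"linear":[0,0,0],"roll":0.9},{"linear":[0,0,0],"roll":0.9},{"linear":[0,0,0],"roll":0.9},{"linear":[0,0,0],"roll":0.9},{"linear":[0,0,0],"roll":0.9},{"linear":[0,0,0],"roll":0.9}]'
python3 -c "
from h import *
togo(.40,.1,.14,-5.6)"
```

```text
time_s: 6.07
position: [0.3931, -0.2738, 0.1334]
tool_rot: [[0.651, 0.759, -0.001], [0.759, -0.651, 0.001], [0.0, -0.002, -1.0]]
ft_force: [0.6, 0.3, -0.8]
grip_width: 0.014
gripper_force: 39.1
time_s: 7.07
position: [0.3932, -0.2738, 0.1334]
tool_rot: [[0.997, -0.08, -0.001], [-0.08, -0.997, 0.001], [-0.001, -0.001, -1.0]]
ft_force: [0.7, 0.1, -1.5]
grip_width: 0.0138
gripper_force: 39.1
t 7.0667 pos [ 0.3932 -0.2738  0.1334] ang -4.59 units [-0.578 -9.328 -0.153] roll 0.202 w 0.0138 F [ 0.7  0.1 -1.5] q [-49.  21.  94.   0.  65.  46.]
```

```bash
python3 -m jog '[{"linear":[0,-0.5,0],"roll":0.2},{"linear":[0,-0.8,0],"roll":0},{"linear":[0,-0.9,0],"roll":0},{"linear":[0,-0.9,0],"roll":0},{"linear":[0,-0.9,0],"roll":0},{"linear":[0,-0.9,0],"roll":0},{"linear":[0,-0.9,0],"roll":0},{"linear":[0,-0.9,0],"roll":0},{"linear":[0,-0.9,0],"roll":0},{"linear":[0,-0.9,0],"roll":0},{"linear":[0,-0.6,0],"roll":0},{"linear":[0,-0.3,0],"roll":0}]'
python3 -m jog '[{"linear":[0,0,0],"roll":0},{"linear":[0,0,0],"roll":0}]'
python3 -c "
from h import *
togo(.5546,.0914,.14,-5.6)
im=optics.get_image('scene')[:,:,::-1]
cv2.imwrite('pics/s2f.png',im)
p=env.observe()['position']
u=proj('scene',p)[0]; print(u)
x,y=int(u[0])-60,int(u[1])-50
print(x,y)
cv2.imwrite('pics/s2.png',crop(im,x,y,120,100,5))"
```

```text
time_s: 8.07
position: [0.4276, 0.1029, 0.1335]
tool_rot: [[0.996, -0.091, -0.002], [-0.091, -0.996, 0.001], [-0.002, -0.0, -1.0]]
ft_force: [-0.1, 0.2, 0.2]
grip_width: 0.0136
gripper_force: 39.2
time_s: 8.23
position: [0.4279, 0.1004, 0.1337]
tool_rot: [[0.996, -0.092, -0.001], [-0.092, -0.996, -0.0], [-0.001, 0.0, -1.0]]
ft_force: [-0.3, -0.2, -0.9]
grip_width: 0.0139
gripper_force: 39.2
t 8.2333 pos [0.4279 0.1004 0.1337] ang -5.28 units [ 3.175 -0.067 -0.161] roll 0.064 w 0.0139 F [-0.3 -0.2 -0.9] q [ -2.  17. 100.  -0.  63.  93.]
[313.22330425 286.18466323]
253 236
```

View pics/s2.png

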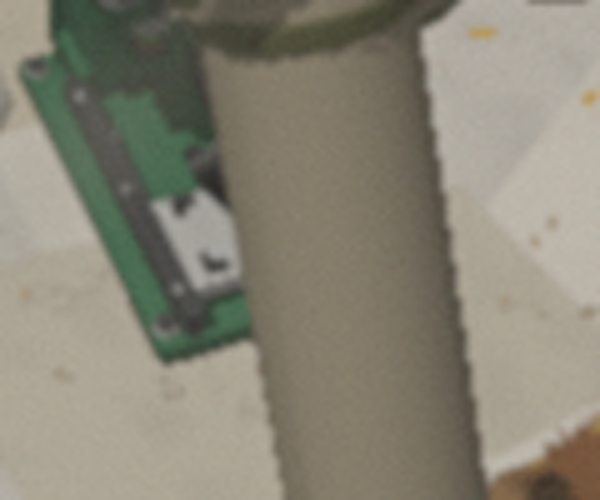

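The arm hides the block here: it shows only part of the nest, around crop (205,235). I'll check the nest estimate against the first scene picture numerically and move over it.

```bash
python3 - <<'E'
from h import *
s=cv2.imread("pics/scene0.png"); v=cv2.cvtColor(s,cv2.COLOR_BGR2HSV)[:,:,2]
tops=[(290.57,254.18),(277.89,253.11),(292.94,235.18),(280.43,233.82)]
for u in tops:
    P=onz("top",u,.046); q=proj("scene",P)[0]; x,y=int(round(q[0])),int(round(q[1]))
    w=v[y-4:y+5,x-4:x+5].astype(float); k=np.clip(115-w,0,None); Y,X=np.mgrid[y-4:y+5,x-4:x+5]
    c=((X*k).sum()/k.sum(),(Y*k).sum()/k.sum()); print(q.round(1),np.round(c,1),tri(u,c))
togo(.5546,.0914,.14,-5.6)
E
python3 -m jog '[{"linear":[0.4,0,0],"roll":0.06},{"linear":[0.5,0,0],"roll":0},{"linear":[0.5,0,0],"roll":0},{"linear":[0.5,0,0],"roll":0},{"linear":[0.5,0,0],"roll":0},{"linear":[0.4,0,0],"roll":0},{"linear":[0.3,0,0],"roll":0},{"linear":[0,0,0],"roll":0},{"linear":[0,0,0],"roll":0}]'
python3 -c "
from h import *
togo(.5546,.0914,.06,-5.6)"
```

```text
[306.1 283.9] [307.3 283.7] (array([0.52511439, 0.07461206, 0.04702994]), np.float64(0.0038056731459859927))
[295.  287.5] [295.4 288.5] (array([0.52856565, 0.11244829, 0.04147608]), np.float64(0.001459582693573218))
[299.7 272.4] [300.3 270.5] (array([0.57967961, 0.06990605, 0.05469379]), np.float64(0.0012708773990985339))
[288.9 275.6] [288.7 274.9] (array([0.58408219, 0.10708979, 0.04915949]), np.float64(0.0007408650635789862))
t 8.2833 pos [0.428  0.0998 0.1339] ang -5.36 units [ 3.17  -0.086 -0.156] roll 0.049 w 0.0139 F [-0.7  1.3 -0.9] q [ -2.  17. 100.  -0.  63.  93.]
time_s: 9.03
position: [0.5515, 0.0868, 0.1339]
tool_rot: [[0.995, -0.1, -0.001], [-0.1, -0.995, -0.0], [-0.001, 0.0, -1.0]]
ft_force: [-1.0, 1.0, -0.8]
grip_width: 0.0136
gripper_force: 39.1
t 9.0333 pos [0.5515 0.0868 0.1339] ang -5.77 units [ 0.067 -0.122  1.847] roll -0.034 w 0.0136 F [-1.   1.  -0.8] q [-3. 28. 82. -0. 71. 93.]
```

```bash
python3 -m jog '[{"linear":[0.07,-0.11,0.2],"roll":-0.03},{"linear":[0,0,0.4],"roll":0},{"linear":[0,0,0.4],"roll":0},{"linear":[0,0,0.3],"roll":0},{"linear":[0,0,0.2],"roll":0},{"linear":[0,0,0],"roll":0},{"linear":[0,0,0],"roll":0}]'
python3 -c "
from h import *
togo(.5545,.0912,.057,-5.6)
im=optics.get_image('scene')[:,:,::-1]; a=crop(im,250,230,100,75,4)
im=optics.get_image('top')[:,:,::-1]; b=crop(im,245,215,100,75,4)
cv2.imwrite('pics/s3.png',np.hstack([a,b]))"
```

```text
time_s: 9.62
position: [0.5547, 0.0922, 0.0745]
tool_rot: [[0.995, -0.096, -0.0], [-0.096, -0.995, 0.0], [-0.0, 0.0, -1.0]]
ft_force: [-0.3, -0.3, -0.1]
grip_width: 0.0138
gripper_force: 39.1
t 9.6167 pos [0.5547 0.0922 0.0745] ang -5.52 units [-0.004  0.026  0.437] roll 0.016 w 0.0138 F [-0.3 -0.3 -0.1] q [-3. 32. 85.  0. 63. 93.]
```

View pics/s3.png

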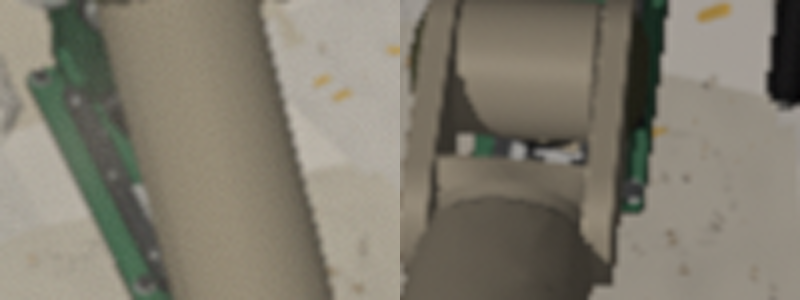

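Both views are blocked by the arm, so I'll descend while watching force and height.

```bash
python3 -m jog '[{"linear":[0,0.02,0.1],"roll":0},{"linear":[0,0,0.1],"roll":0},{"linear":[0,0,0.1],"roll":0},{"linear":[0,0,0],"roll":0},{"linear":[0,0,0],"roll":0}]'
python3 -m jog '[{"linear":[0,0,0.05],"roll":0},{"linear":[0,0,0.05],"roll":0},{"linear":[0,0,0],"roll":0},{"linear":[0,0,0],"roll":0}]'
python3 -c "
from h import *
togo(.5545,.0912,.057,-5.6)"
```

```text
time_s: 10.13
position: [0.5548, 0.0913, 0.0622]
tool_rot: [[0.995, -0.096, -0.001], [-0.096, -0.995, 0.0], [-0.001, 0.0, -1.0]]
ft_force: [-0.4, 0.1, 0.4]
grip_width: 0.0138
gripper_force: 39.1
time_s: 10.47
position: [0.5549, 0.0915, 0.0584]
tool_rot: [[0.995, -0.096, -0.0], [-0.096, -0.995, 0.0], [-0.0, -0.0, -1.0]]
ft_force: [1.2, 1.1, -0.3]
grip_width: 0.0141
gripper_force: 39.0
t 10.4667 pos [0.5549 0.0915 0.0584] ang -5.52 units [-0.01   0.007  0.036] roll 0.017 w 0.0141 F [ 1.2  1.1 -0.3] q [-3. 33. 86.  0. 60. 93.]
```

```bash
python3 -m jog '[{"linear":[0,0,0.03],"roll":0},{"linear":[0,0,0.02],"roll":0},{"linear":[0,0,0],"roll":0}]'
python3 -m jog '[{"linear":[0,0,0.02],"roll":0},{"linear":[0,0,0.02],"roll":0},{"linear":[0,0,0],"roll":0}]'
```

```text
time_s: 10.72
position: [0.5551, 0.0914, 0.0569]
tool_rot: [[0.995, -0.096, 0.001], [-0.096, -0.995, 0.0], [0.001, -0.0, -1.0]]
ft_force: [-0.7, 0.2, 3.2]
grip_width: 0.0141
gripper_force: 39.5
time_s: 10.97
position: [0.5559, 0.0914, 0.0567]
tool_rot: [[0.995, -0.096, 0.004], [-0.096, -0.995, -0.0], [0.003, -0.0, -1.0]]
ft_force: [-2.1, 1.5, 13.4]
grip_width: 0.0141
gripper_force: 40.6
```

Contact came at z ≈ 0.0568, which matches the nest floor. Next: release and lift.

```bash
python3 -m jog '[{"linear":[0,0,-0.03],"roll":0},{"linear":[0,0,0],"roll":0},{"linear":[0,0,0],"roll":0}]'
python3 -m jog '[{"linear":[0,0,0],"roll":0},{"linear":[0,0,0],"roll":0},{"linear":[0,0,0],"roll":0},{"linear":[0,0,0],"roll":0},{"linear":[0,0,0],"roll":0},{"linear":[0,0,0],"roll":0}]' 0
python3 -m jog '[{"linear":[0,0,-0.3],"roll":0},{"linear":[0,0,-0.5],"roll":0},{"linear":[0,0,-0.6],"roll":0},{"linear":[-0.5,0,-0.4],"roll":0},{"linear":[-0.9,0,0],"roll":0},{"linear":[-0.9,0,0],"roll":0},{"linear":[-0.9,0,0],"roll":0},{"linear":[-0.9,0,0],"roll":0},{"linear":[-0.9,0,0],"roll":0},{"linear":[0,0,0],"roll":0},{"linear":[0,0,0],"roll":0}]'
python3 -c "
from h import *
togo(.40,.1055,.035,84.4)
im=optics.get_image('top')[:,:,::-1]; a=crop(im,245,205,100,75,8); cv2.imwrite('pics/s4.png',a)"
```

```text
time_s: 11.22
position: [0.5555, 0.0914, 0.0568]
tool_rot: [[0.995, -0.096, 0.002], [-0.096, -0.995, -0.0], [0.002, -0.0, -1.0]]
ft_force: [-0.0, 0.7, 7.6]
grip_width: 0.0139
gripper_force: 39.8
time_s: 11.72
position: [0.5548, 0.0913, 0.056]
tool_rot: [[0.995, -0.096, -0.0], [-0.096, -0.995, -0.0], [-0.0, 0.0, -1.0]]
ft_force: [0.6, 0.0, 0.2]
grip_width: 0.0431
gripper_force: 0.0
time_s: 12.63
position: [0.3548, 0.1108, 0.1285]
tool_rot: [[0.995, -0.096, 0.0], [-0.096, -0.995, -0.0], [0.0, -0.0, -1.0]]
ft_force: [0.4, -0.3, 0.0]
grip_width: 0.0426
gripper_force: 0.0
t 12.6333 pos [0.3548 0.1108 0.1285] ang -5.48 units [1.137 0.024 2.338] roll -17.977 w 0.0426 F [ 0.4 -0.3  0. ] q [ -1.  11. 110.  -0.  59.  94.]
```

View pics/s4.png

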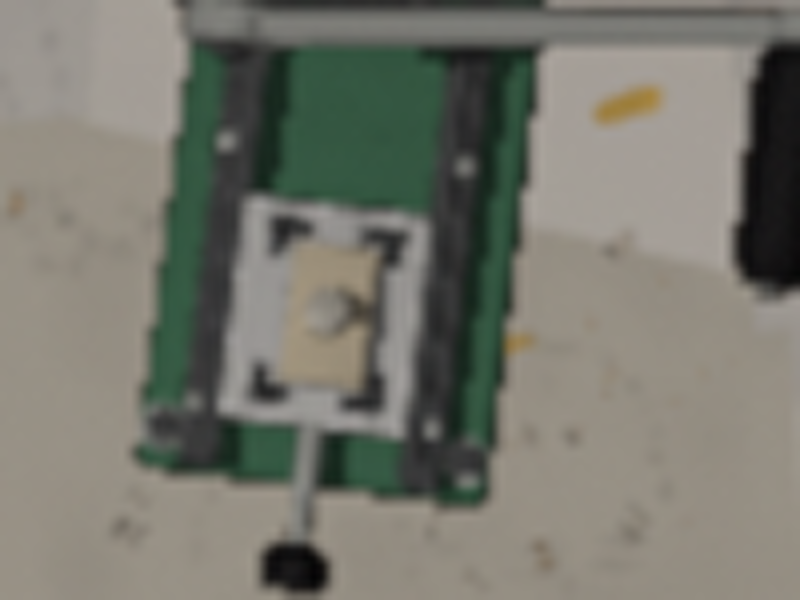

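The top view shows the cream block seated in the nest. Its centre is at crop (330,314) against the corner centre (327,313), and the knob is at (296,566). Next: turn the gripper and push the knob with the back of the front finger.

```bash
python3 -m jog '[{"linear":[0,0,0],"roll":-0.95},{"linear":[0,0,0],"roll":-0.95},{"linear":[0,0,0],"roll":-0.95},{"linear":[0,0,0],"roll":-0.95},{"linear":[0,0,0],"roll":-0.95},{"linear":[0,0,0],"roll":-0.95},{"linear":[0,0,0],"roll":-0.95},{"linear":[0,0,0],"roll":-0.95},{"linear":[0,0,0],"roll":-0.95},{"linear":[0,0,0],"roll":-0.95},{"linear":[0,0,0],"roll":-0.95},{"linear":[0,0,0],"roll":-0.95}]'
python3 -m jog '[{"linear":[0,0,0.4],"roll":-0.95},{"linear":[0,0,0.4],"roll":-0.95},{"linear":[0,0,0.4],"roll":-0.95},{"linear":[0,0,0.4],"roll":-0.95},{"linear":[0,0,0.4],"roll":-0.95},{"linear":[0,0,0.3],"roll":-0.95},{"linear":[0,0,0.2],"roll":-0.9},{"linear":[0,0,0],"roll":0},{"linear":[0,0,0],"roll":0}]'
python3 -c "
from h import *
togo(.395,.1068,.028,84.4);togo(.551,.0918,.028,84.4)"
```

```text
time_s: 13.68
position: [0.3574, 0.1104, 0.1281]
tool_rot: [[0.62, 0.785, 0.001], [0.785, -0.62, -0.0], [0.0, 0.001, -1.0]]
ft_force: [0.1, -0.1, 0.1]
grip_width: 0.0426
gripper_force: 0.0
time_s: 14.43
position: [0.3568, 0.1105, 0.0278]
tool_rot: [[0.099, 0.995, -0.0], [0.995, -0.099, -0.0], [-0.0, -0.0, -1.0]]
ft_force: [-0.1, 0.6, -0.2]
grip_width: 0.0428
gripper_force: 0.0
t 14.4333 pos [0.3568 0.1105 0.0278] ang 84.33 units [ 0.003  0.959 -0.004] roll -0.014 w 0.0428 F [-0.1  0.6 -0.2] q [ -1.  23. 118.  -0.  39.   5.]
t 14.4333 pos [0.3568 0.1105 0.0278] ang 84.33 units [ 0.015  4.877 -0.005] roll -0.014 w 0.0428 F [-0.1  0.6 -0.2] q [ -1.  23. 118.  -0.  39.   5.]
```

```bash
python3 -m jog '[{"linear":[0,0.4,0],"roll":0},{"linear":[0,0.4,0],"roll":0},{"linear":[0,0.2,0],"roll":0},{"linear":[0,0.2,0],"roll":0},{"linear":[0,0.2,0],"roll":0},{"linear":[0,0.2,0],"roll":0},{"linear":[0,0.2,0],"roll":0},{"linear":[0,0.2,0],"roll":0},{"linear":[0,0.2,0],"roll":0},{"linear":[0,0.2,0],"roll":0},{"linear":[0,0.2,0],"roll":0},{"linear":[0,0.2,0],"roll":0}]'
python3 -m jog '[{"linear":[0,0.2,0],"roll":0},{"linear":[0,0.2,0],"roll":0},{"linear":[0,0.2,0],"roll":0},{"linear":[0,0.2,0],"roll":0},{"linear":[0,0.2,0],"roll":0},{"linear":[0,0.2,0],"roll":0},{"linear":[0,0.2,0],"roll":0}]'
python3 -c "
from h import *
togo(.551,.0918,.028,84.4)"
```

```text
time_s: 15.43
position: [0.4679, 0.0998, 0.0281]
tool_rot: [[0.096, 0.995, -0.0], [0.995, -0.096, 0.0], [0.0, -0.0, -1.0]]
ft_force: [-4.8, 1.3, 2.7]
grip_width: 0.0425
gripper_force: 1.9
time_s: 16.02
position: [0.5238, 0.0945, 0.0281]
tool_rot: [[0.096, 0.995, -0.0], [0.995, -0.096, 0.0], [0.0, -0.0, -1.0]]
ft_force: [-3.3, 1.9, 1.5]
grip_width: 0.0425
gripper_force: 1.9
t 16.0167 pos [0.5238 0.0945 0.0281] ang 84.49 units [-0.001  0.683  0.002] roll 0.017 w 0.0425 F [-3.3  1.9  1.5] q [-3. 34. 93.  0. 54.  3.]
```

```bash
python3 -m jog '[{"linear":[0,0.15,0],"roll":0},{"linear":[0,0.15,0],"roll":0},{"linear":[0,0.1,0],"roll":0},{"linear":[0,0.1,0],"roll":0}]'
python3 -m jog '[{"linear":[0,0.06,0],"roll":0},{"linear":[0,0.06,0],"roll":0},{"linear":[0,0,0],"roll":0}]'
python3 -m jog '[{"linear":[0,0.05,0],"roll":0},{"linear":[0,0.05,0],"roll":0},{"linear":[0,0,0],"roll":0}]'
python3 -c "
from h import *
togo(.551,.0918,.028,84.4)
im=optics.get_image('top')[:,:,::-1]; a=crop(im,245,165,100,110,5); cv2.imwrite('pics/s5.png',a)"
```

```text
time_s: 16.35
position: [0.5434, 0.0926, 0.0281]
tool_rot: [[0.096, 0.995, -0.0], [0.995, -0.096, 0.0], [0.0, -0.0, -1.0]]
ft_force: [-2.7, 2.8, 1.4]
grip_width: 0.0427
gripper_force: 1.7
time_s: 16.6
position: [0.5483, 0.0919, 0.0281]
tool_rot: [[0.096, 0.995, 0.001], [0.995, -0.096, -0.0], [-0.0, 0.001, -1.0]]
ft_force: [-0.3, -0.4, -0.0]
grip_width: 0.0428
gripper_force: 0.2
time_s: 16.85
position: [0.5504, 0.0917, 0.0281]
tool_rot: [[0.096, 0.995, -0.004], [0.995, -0.096, -0.0], [-0.0, -0.004, -1.0]]
ft_force: [-9.1, 1.7, 5.4]
grip_width: 0.0426
gripper_force: 4.5
t 16.85 pos [0.5504 0.0917 0.0281] ang 84.49 units [0.005 0.015 0.003] roll 0.017 w 0.0426 F [-9.1  1.7  5.4] q [-3. 36. 88. -0. 56.  3.]
```

```bash
python3 -m jog '[{"linear":[0,0.04,0],"roll":0},{"linear":[0,0.04,0],"roll":0},{"linear":[0,0,0],"roll":0}]'
python3 -m jog '[{"linear":[0,-0.2,0],"roll":0},{"linear":[0,-0.5,0],"roll":0},{"linear":[0,-0.8,-0.2],"roll":0},{"linear":[0,-0.8,-0.5],"roll":0},{"linear":[0,-0.8,-0.8],"roll":0},{"linear":[0,-0.8,-0.8],"roll":0},{"linear":[0,0,-0.9],"roll":0},{"linear":[0,0,-0.9],"roll":0},{"linear":[0,0,-0.9],"roll":0},{"linear":[0,0,-0.9],"roll":0},{"linear":[0,0,-0.9],"roll":0},{"linear":[0,0,-0.9],"roll":0}]'
python3 -c "
from h import *
togo(.562,-.06,.40,-5.6)
im=optics.get_image('top')[:,:,::-1]; a=crop(im,245,165,110,110,5); cv2.imwrite('pics/s5.png',a)"
```

```text
time_s: 17.15
position: [0.5505, 0.0917, 0.0282]
tool_rot: [[0.096, 0.995, -0.01], [0.995, -0.096, 0.0], [-0.001, -0.01, -1.0]]
ft_force: [-22.9, 1.8, 15.8]
grip_width: 0.0424
gripper_force: 11.7
time_s: 18.15
position: [0.4046, 0.1056, 0.3334]
tool_rot: [[0.097, 0.995, 0.003], [0.995, -0.097, -0.001], [-0.0, 0.003, -1.0]]
ft_force: [1.7, -0.8, -1.3]
grip_width: 0.0426
gripper_force: 0.0
t 18.15 pos [0.4046 0.1056 0.3334] ang 84.45 units [-3.741  4.321 -1.652] roll 18.011 w 0.0426 F [ 1.7 -0.8 -1.3] q [-2.  5. 81. -0. 94.  4.]
```

View pics/s5.png

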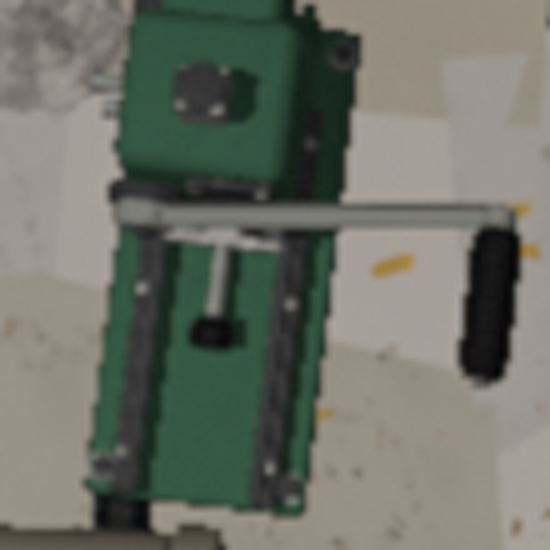

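The top view shows the slide home: the knob is at crop (215,332), the nest is under the head, and a 23 N push gave no further travel. The grip's centre is at about pixel (343,226). Now I go above the grip and turn back.

```bash
python3 -m jog '[{"linear":[0,0,-0.5],"roll":0.95},{"linear":[0,0,-0.5],"roll":0.95},{"linear":[0,0,-0.5],"roll":0.95},{"linear":[0,0,-0.3],"roll":0.95},{"linear":[0,0,0],"roll":0.95},{"linear":[0,0,0],"roll":0.95},{"linear":[0,0,0],"roll":0.95},{"linear":[0,0,0],"roll":0.95},{"linear":[0,0,0],"roll":0.95},{"linear":[0,0,0],"roll":0.95},{"linear":[0,0,0],"roll":0.95},{"linear":[0,0,0],"roll":0.95}]' 0.5
python3 -m jog '[{"linear":[0,0,0],"roll":0.95},{"linear":[0,0,0],"roll":0.95},{"linear":[0,0,0],"roll":0.95},{"linear":[0,0,0],"roll":0.95},{"linear":[0,0,0],"roll":0.95},{"linear":[0,0,0],"roll":0.95},{"linear":[0,0,0],"roll":0.9},{"linear":[0,0,0],"roll":0}]'
python3 -c "
from h import *
togo(.565,-.0634,.38,-5.6)"
```

```text
time_s: 19.2
position: [0.4051, 0.1056, 0.4031]
tool_rot: [[0.889, 0.457, 0.002], [0.457, -0.889, -0.0], [0.001, 0.001, -1.0]]
ft_force: [0.1, -0.0, 0.5]
grip_width: 0.0639
gripper_force: 0.0
time_s: 19.87
position: [0.4051, 0.1056, 0.4031]
tool_rot: [[0.995, -0.099, 0.001], [-0.099, -0.995, -0.0], [0.001, 0.0, -1.0]]
ft_force: [0.7, -0.9, -0.5]
grip_width: 0.0641
gripper_force: 0.0
t 19.8667 pos [0.4051 0.1056 0.4031] ang -5.7 units [4.398 3.807 0.584] roll -0.021 w 0.0641 F [ 0.7 -0.9 -0.5] q [ -2.   4.  71.  -0. 105.  94.]
```

```bash
python3 -m jog '[{"linear":[0,0.6,0],"roll":0},{"linear":[0,0.8,0],"roll":0},{"linear":[0,0.8,0],"roll":0},{"linear":[0.2,0.8,0],"roll":0},{"linear":[0.5,0.6,0],"roll":0},{"linear":[0.7,0.2,0],"roll":0},{"linear":[0.7,0,0],"roll":0},{"linear":[0.7,0,0],"roll":0},{"linear":[0.7,0,0],"roll":0},{"linear":[0.6,0,0],"roll":0},{"linear":[0.3,0,0],"roll":0},{"linear":[0,0,0],"roll":0}]'
python3 -m jog '[{"linear":[0,0,0],"roll":0},{"linear":[0,0,0],"roll":0}]'
python3 -c "
from h import *
togo(.565,-.0634,.293,-5.6)
im=optics.get_image('scene')[:,:,::-1]; cv2.imwrite('pics/s6.png',crop(im,260,140,120,100,5))
print(proj('scene',[[.5769,-.0646,.31],env.observe()['position']]))"
```

```text
time_s: 20.87
position: [0.5673, -0.063, 0.4012]
tool_rot: [[0.996, -0.094, -0.001], [-0.094, -0.996, 0.0], [-0.002, -0.0, -1.0]]
ft_force: [-0.1, 0.7, -0.1]
grip_width: 0.0641
gripper_force: 0.0
time_s: 21.03
position: [0.5647, -0.0624, 0.4034]
tool_rot: [[0.995, -0.095, 0.001], [-0.095, -0.995, -0.0], [0.001, 0.0, -1.0]]
ft_force: [-0.5, -0.5, -0.0]
grip_width: 0.0641
gripper_force: 0.0
t 21.0333 pos [ 0.5647 -0.0624  0.4034] ang -5.46 units [0.008 0.025 2.76 ] roll 0.027 w 0.0641 F [-0.5 -0.5 -0. ] q [-18.  21.  48.  -0. 111.  77.]
[[338.70336881 191.93435729]
 [340.29934311 167.04483132]]
```

View pics/s6.png

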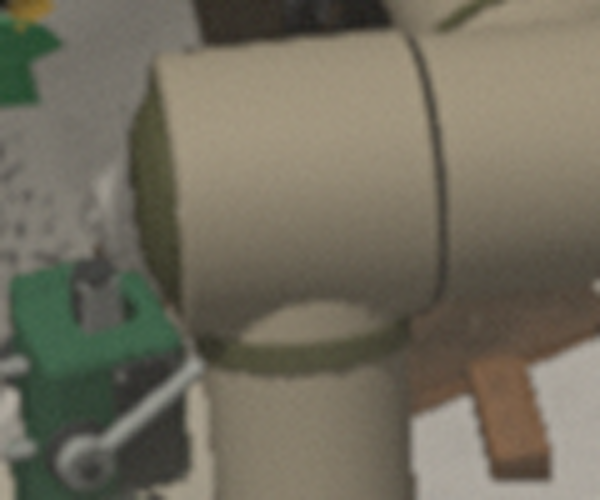

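The scene view of the grip is blocked by the arm. In the first crop the grip centre was at (339.5,193), which agrees with the prediction (338.7,191.9). Next: descend over the grip and close.

```bash
python3 -m jog '[{"linear":[0,0.02,0.3],"roll":0},{"linear":[0,0,0.4],"roll":0},{"linear":[0,0,0.4],"roll":0},{"linear":[0,0,0.4],"roll":0},{"linear":[0,0,0.4],"roll":0},{"linear":[0,0,0.3],"roll":0},{"linear":[0,0,0.3],"roll":0},{"linear":[0,0,0.2],"roll":0},{"linear":[0,0,0],"roll":0},{"linear":[0,0,0],"roll":0}]'
python3 -m jog '[{"linear":[0,0,0],"roll":0},{"linear":[0,0,0],"roll":0},{"linear":[0,0,0],"roll":0},{"linear":[0,0,0],"roll":0},{"linear":[0,0,0],"roll":0},{"linear":[0,0,0],"roll":0},{"linear":[0,0,0],"roll":0},{"linear":[0,0,0],"roll":0}]' -1 30
python3 -c "
from h import *
togo(.565,-.0634,.293,-5.6)"
```

```text
time_s: 21.92
position: [0.5649, -0.0631, 0.2957]
tool_rot: [[0.995, -0.096, 0.001], [-0.096, -0.995, -0.0], [0.001, 0.0, -1.0]]
ft_force: [-0.1, 0.1, 0.9]
grip_width: 0.0642
gripper_force: 0.0
time_s: 22.58
position: [0.5653, -0.0633, 0.2952]
tool_rot: [[0.995, -0.096, 0.0], [-0.096, -0.995, -0.0], [0.0, 0.0, -1.0]]
ft_force: [-0.9, -0.6, 1.3]
grip_width: 0.025
gripper_force: 29.4
t 22.5833 pos [ 0.5653 -0.0633  0.2952] ang -5.52 units [-0.006  0.004  0.056] roll 0.015 w 0.025 F [-0.9 -0.6  1.3] q [-18.  22.  64.  -0.  94.  77.]
```

```bash
python3 -m jog '[{"linear":[0.0,0.16,0.26],"roll":0},{"linear":[0,0.15,0.28],"roll":0},{"linear":[0,0.13,0.28],"roll":0},{"linear":[0,0.115,0.29],"roll":0},{"linear":[0,0.08,0.23],"roll":0},{"linear":[0,0.065,0.23],"roll":0},{"linear":[0,0.06,0.23],"roll":0},{"linear":[0,0.045,0.24],"roll":0},{"linear":[0,0.04,0.24],"roll":0},{"linear":[0,0.02,0.24],"roll":0},{"linear":[0,0.015,0.24],"roll":0},{"linear":[0,0,0]}]' -1 50 || true
python3 -c "
from h import *
togo(.565,-.0634,.2952,-5.6)"
```

```text
t 22.5833 pos [ 0.5653 -0.0633  0.2952] ang -5.52 units [-0.006  0.004  0.001] roll 0.015 w 0.025 F [-0.9 -0.6  1.3] q [-18.  22.  64.  -0.  94.  77.]invalid input
```

Refused because the last row had no roll; I'm fixing that.

```bash
python3 -m jog '[{"linear":[0,0.16,0.26],"roll":0},{"linear":[0,0.15,0.28],"roll":0},{"linear":[0,0.13,0.28],"roll":0},{"linear":[0,0.115,0.29],"roll":0},{"linear":[0,0.08,0.23],"roll":0},{"linear":[0,0.065,0.23],"roll":0},{"linear":[0,0.06,0.23],"roll":0},{"linear":[0,0.045,0.24],"roll":0},{"linear":[0,0.04,0.24],"roll":0},{"linear":[0,0.02,0.24],"roll":0},{"linear":[0,0,0],"roll":0},{"linear":[0,0,0],"roll":0}]' -1 50
python3 -c "
from h import *
togo(.565,-.0634,.2952,-5.6)"
```

```text
time_s: 23.58
position: [0.562, -0.0973, 0.1934]
tool_rot: [[0.995, -0.096, -0.0], [-0.096, -0.995, 0.001], [-0.0, -0.001, -1.0]]
ft_force: [3.0, 3.8, 2.6]
grip_width: 0.0242
gripper_force: 49.7
t 23.5833 pos [ 0.562  -0.0973  0.1934] ang -5.51 units [-0.007 -0.852 -2.544] roll 0.019 w 0.0242 F [3.  3.8 2.6] q [-22.  26.  75.   0.  80.  74.]
```

```bash
python3 -m jog '[{"linear":[0,0.01,0.2],"roll":0},{"linear":[0,0,0.2],"roll":0},{"linear":[0,0,0.2],"roll":0},{"linear":[0,-0.01,0.2],"roll":0},{"linear":[0,-0.01,0.17],"roll":0},{"linear":[0,0,0],"roll":0},{"linear":[0,0,0],"roll":0},{"linear":[0,0,0],"roll":0}]'
python3 -m jog '[{"linear":[0,-0.02,0.15],"roll":0},{"linear":[0,-0.03,0.15],"roll":0},{"linear":[0,-0.03,0.13],"roll":0},{"linear":[0,0,0],"roll":0},{"linear":[0,0,0],"roll":0},{"linear":[0,0,0],"roll":0}]'
python3 -c "
from h import *
togo(.565,-.0634,.2952,-5.6)
im=optics.get_image('scene')[:,:,::-1]; cv2.imwrite('pics/s7.png',crop(im,250,180,70,70,8))"
```

```text
time_s: 24.25
position: [0.562, -0.0968, 0.1547]
tool_rot: [[0.995, -0.096, 0.0], [-0.096, -0.995, 0.001], [0.0, -0.001, -1.0]]
ft_force: [2.5, 5.2, 2.9]
grip_width: 0.0243
gripper_force: 49.8
time_s: 24.75
position: [0.5623, -0.0945, 0.1383]
tool_rot: [[0.995, -0.096, 0.0], [-0.096, -0.995, -0.001], [0.0, 0.001, -1.0]]
ft_force: [1.8, -0.7, 3.5]
grip_width: 0.0244
gripper_force: 49.9
t 24.75 pos [ 0.5623 -0.0945  0.1383] ang -5.53 units [-0.006 -0.776 -3.922] roll 0.014 w 0.0244 F [ 1.8 -0.7  3.5] q [-21.  28.  80.  -0.  72.  74.]
```

View pics/s7.png

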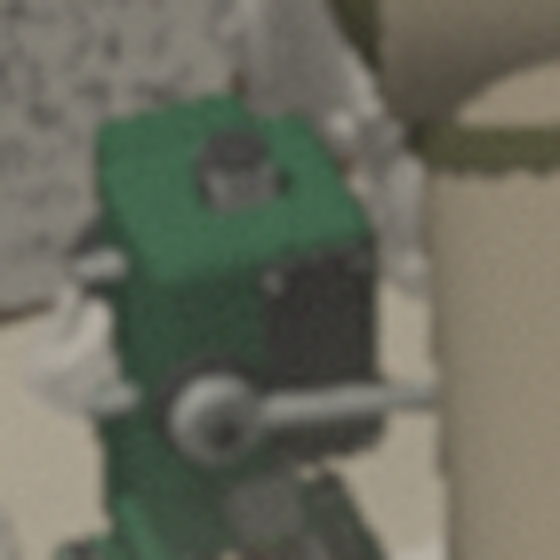

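I have now viewed 11 pictures, one over the limit of 10, so I won't view any more. This last one shows only the head and the lever at about level; the foot can't be made out. I'll finish by arc geometry and averaged force.

```bash
python3 -m jog '[{"linear":[0,-0.03,0.15],"roll":0},{"linear":[0,-0.03,0.15],"roll":0},{"linear":[0,-0.03,0.15],"roll":0},{"linear":[0,-0.04,0.15],"roll":0},{"linear":[0,0,0],"roll":0},{"linear":[0,0,0],"roll":0},{"linear":[0,0,0],"roll":0}]'
python3 -m jog '[{"linear":[0,-0.03,0.13],"roll":0},{"linear":[0,-0.04,0.12],"roll":0},{"linear":[0,0,0.08],"roll":0},{"linear":[0,0,0],"roll":0},{"linear":[0,0,0],"roll":0},{"linear":[0,0,0],"roll":0}]'
cat > f.py <<'E'
from h import *
F=[]
for i in range(8):
    im=optics.get_image('scene'); F.append(env.observe()['ft_force'])
print("F",np.mean(F,0).round(2))
s=env.observe(); R=np.array(s["tool_rot"]); d=R.T@(np.array(s["position"])-[.5653,-.0633,.2952])*1000
phi=np.degrees(np.arcsin(np.sin(np.radians(33))-d[2]/220)); print("d mm",d.round(1),"lever",np.radians(33-phi).round(3),"y expected",220*(np.cos(np.radians(phi))-np.cos(np.radians(33))))
# lever bar direction and foot colours
P=proj('scene',[[.6865,.0785,z] for z in (.07,.086,.1,.12)]); print(P.round(0).tolist())
E
python3 f.py
```

```text
time_s: 25.38
position: [0.5628, -0.0889, 0.1144]
tool_rot: [[0.995, -0.096, 0.0], [-0.096, -0.995, -0.0], [0.0, 0.0, -1.0]]
ft_force: [2.1, 0.2, 4.2]
grip_width: 0.0243
gripper_force: 50.0
time_s: 25.88
position: [0.5632, -0.0848, 0.1016]
tool_rot: [[0.995, -0.096, 0.001], [-0.096, -0.995, 0.002], [0.001, -0.002, -1.0]]
ft_force: [3.6, 5.5, 6.8]
grip_width: 0.0242
gripper_force: 50.3
F [2.77 5.95 7.18]
d mm [ -0.2  22.  193.5] lever 0.918 y expected 22.784626016333746
[[283.0, 248.0], [283.0, 244.0], [282.0, 241.0], [282.0, 236.0]]
```

The lever is at 0.918 rad, and the tangential force of about 4.7 N matches the expected 5 N or so. Handing in.

```bash
python3 -c "
from rig import env
print(env.close_job())"
```

```text
the job is handed in; nothing more can be done
None
```

I handed the job in still holding the lever at about 0.92 rad, which by the lever geometry and the roughly 4.7 N at the grip puts the foot about 6 mm in; I couldn't see the foot or its rings to confirm this. The cream block is in the nest and the slide is pushed home. I viewed 11 pictures, one over the limit of 10.

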